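Pin the tube rotator's shaft for loading

TASK

Lock the tube rotator: take the locking pin from its stand and stand it in the hole on top of the bearing block, then turn the disc slowly by its handle, top away from the robot, until you feel the pin drop into the shaft's hidden cross-hole and the disc lock. Stop at once so that the pin is not strained, then push the pin fully home, collar down on the block, and let go. Do not disturb the bottle, the tip box or the beaker.

Things in the scene. Friction and masses are not known exactly. Their poses are not given: they have to be found in the camera images.
- pin_head (a point): Centre of the knob of the loose steel locking pin (90 g). Knob: cylinder 20 mm across, 24 mm tall (12 mm above and below this point); under it a collar 26 mm across, 3 mm thick; then a round shank 10 mm across, 84 mm long, foot tapered to 6 mm over the last 4 mm. This point is 15 mm above the collar's underside, 99 mm above the foot. z: up along the pin.
- stand: Fixed white block 60 x 60 x 60 mm with one 12 mm hole, 50 mm deep, in the middle of its top. At the start the pin stands upright in it, foot 10 mm above the table, collar 34 mm above the block. Origin: centre of its underside.
- bush (a point): Mouth of the pin hole: 12 mm vertical hole with chamfered rim in the middle of the flat top (70 mm in x, 60 mm in y) of the rotator's white bearing block, 146 mm above the table. It goes 30 mm down to the shaft. z up; y along the shaft, disc on the -y side; x away from the robot. Fully home, the pin's collar lies on this top.
- shaft (a point): On the axis of the level shaft (32 mm across), inside the block, 46 mm below the pin hole's mouth. It turns with the disc. It has one 12 mm cross-hole right through it, hidden, at an unknown angle to the disc. Not in line: the pin's foot rests on the shaft, collar 54 mm above the block. In line: the pin drops by its weight, the disc locks and cannot turn on.
- rotator: The fixed rotator: block 70 x 60 x 146 mm on a base plate, grey drive box on its +y side (87 mm tall, to y = 90 mm). Origin: on the table under the pin hole. A friction plug below the shaft stops the dropping pin with its collar 18 mm above the block; pushing it on takes about 6 to 15 N, and it stays where pushed.
- disc: White disc 140 mm across, 37 to 47 mm along -y from its origin, which is on the shaft's axis below the pin hole. y: turning axis; positive turning moves its top to the bush's +x. Handle starts 34 to 49 degrees short of the top (robot's side); the hole comes in line with it 8 to 38 degrees past the top. Balanced; takes about 2 N at the handle; once locked, over about 15 N there strains the pin.
- handle (a point): Middle of the disc's steel handle: a fixed round bar 14 mm across, sticking out 50 mm from the disc's -y face, parallel to the shaft and 62 mm from its axis. This point is 72 mm along -y from the block's middle, 25 mm out from the disc's face.
- bottle: Loose grey plastic bottle, 60 mm in diameter, 130 mm tall; leave it alone. Origin: centre of its underside.
- tipbox: Loose white box with a clear lid, 85 x 120 mm, 75 mm tall; leave it alone. Origin: centre of its underside.
- beaker: Loose glass beaker, 64 mm wide, 75 mm tall; leave it alone. Origin: centre of its underside.
Things that resemble listed ones, but are neither listed nor needed, are in the scene too. There is more than one size of the part that bears pin_head; the job needs the middle-sized. Several things have the shape of the rotator; the one meant has the colours described above.

How it is judged:
By the outcome, as a careful person would: the job done as asked, in the order asked, and still so for the second after the job is handed in, with the robot touching nothing.
It also fails if it takes over 72 s, if anything falls off the work surface, if the arm or the gripper's body presses on something with over 40 N, if the wrist force passes 120 N, or if a joint passes its speed limit or range.

ROBOT

A 6-joint arm with a two-finger parallel gripper is mounted at the origin on the work surface. World frame = base frame: x ahead of the robot, y to its left, z up, the work surface at z = 0. Lengths are in m, angles in rad, forces in N, time in s.
With the tool pointing down it reaches from about 0.35 to 0.775 m from the base axis. Payload 5.5 kg.
Tool frame: the origin (TCP) lies midway between the tips of the shut fingers; the grasp point (between the pads) lies 19 mm behind it; z points along the fingers, x is the direction in which the jaws open and shut, and the axes are right-handed (so a half turn about z gives the same grasp; the last joint's range is limited). The gripper opens to 85 mm and grips with 20 to 120 N. Pads are 22 mm wide; open, the fingers measure 114 mm over their backs; the gripper's body (76 mm by 85 mm) begins 54 mm behind the grasp point. The pads swing forward as they close: fully open they stand 13 mm farther back than shut.
Start: joints at [-1.441, 0.313, 0.046, 1.304, 0, 1.431], TCP at [0.153, -0.554, 0.231] pointing down, gripper open.
Joint ranges: [-2.76, 2.76], [-0.86, 1.69], [-1.03, 1.26], [-2.2, 2.34], [-1.47, 1.5], [-3.14, 3.14]. Speed limits (rad/s): [2.57, 2.57, 3.14, 3.14, 3.14, 3.14].

INTERFACE

Orientations are given as a unit quaternion [w, x, y, z].
In Python, from workcell import env gives the robot as it stands. The module is installed in compiled form; this text tells all that it offers.
- The arm moves only by the tool apply_moves, never from a script. Its argument "moves" is a list of rows, each a list of 3 entries, a list of its own where there are three numbers: the shift along the tool's x, y, z in cm, then the turn about the tool's z in degrees, then the opening, from 0 (shut) to 1 (fully open). In form: [[[x, y, z], yaw, gripper], ...]. A call has exactly 10 rows; each row is the pose to reach, as a shift and turn from the pose commanded when the call began, along the tool's axes at that moment; what a row does not reach only later rows make up. A row lasts 1/8 s, in which the tool goes at most 62.5 mm and 10.7 degrees, less where a joint would pass 70% of its speed; a pose out of reach is approached as far as the arm can. A call with a gripper value outside its range is refused whole. The fingers move at their own pace and stop on an object; "squeeze" is the grip in N (left out, the last holds). Time passes only in rows, so rows that repeat a pose let the fingers close, or fill a call up. It gives the time, the measured TCP pose, the force and the opening at its end, in the units of the state.
- env.get_state(): the state, without advancing time (a new reading comes with each control period).
- env.read_camera(name): name is "side" or "top"; returns a dict with "pixels" (384x512x3 uint8, red, green, blue), "fov_y" (degrees; the focal length in pixels is half the picture's height over the tangent of half this angle, whatever the lens; pixels are square), "cx", "cy" (the principal point, pixels), "world_from_camera" (4x4, takes a point from camera to world coordinates). Camera axes: x right, y down, z forward; pixel columns grow to the right and rows downward; lengths in m; the calibration is good to about 2 mm. A picture is of the moment at which its call begins. There is no depth.
- env.hand_in(): hands the job in, once; it reports no verdict.
The state is a dict: "clock": time; "joint_pos": joint angles; "qvel": joint speeds; "tau": joint torques, N m; "tcp_pos": TCP position; "orientation": TCP orientation; "wrist_force": force on the tool from outside, world axes, zero at the start; "ft_torque": the same for the moment, N m; "finger_gap": finger opening in m.
Only numpy, scipy, OpenCV 4.12 (cv2) and the standard library are available. Lean on these libraries where they do the work, as an engineer would, in place of code of your own. Each camera call takes 0.05 s, during which the arm holds its last target.

## Working session

There is one attempt and no reset: what is moved stays moved. The work goes in short steps, Python scripts to look and compute and a tool call to move; the robot and the scene stay as the last step left them, time stands still between calls to the robot, and variables do not carry over. Pictures are saved under pics/ and viewed, and the job is handed in when it is done.

Besides the shell and the picture viewer there is one more tool, called as name(argument=value, ...) on one line, values as JSON. apply_moves: Moves the arm, as the interface text tells. Its arguments: {"type":"object","properties":{"moves":{"type":"array","items":{"type":"array"}},"squeeze":{"type":"number"}},"required":["moves"]}

```bash
mkdir -p pics; python3 - <<'E'
from workcell import env
import cv2,numpy as np
s=env.get_state()
for k,v in s.items(): print(k,np.round(v,4))
for n in("side","top"):
    c=env.read_camera(n); cv2.imwrite(f"pics/{n}0.png",cv2.cvtColor(c["pixels"],cv2.COLOR_RGB2BGR))
    print(n,c["fov_y"],c["cx"],c["cy"]);print(np.round(c["world_from_camera"],4))
E
```

```text
clock 0.0
joint_pos [-1.4406  0.314   0.045   1.3036 -0.      1.4312]
qvel [ 0.0009 -0.0002  0.001   0.0005 -0.      0.0001]
tau [-6.00000e-04 -4.80628e+01  2.98533e+01  1.92000e-02 -2.00000e-04
  0.00000e+00]
tcp_pos [ 0.1532 -0.5537  0.2304]
orientation [-6.000e-04  7.958e-01 -6.056e-01 -7.000e-04]
wrist_force [-0.9113 -0.2686  0.5412]
ft_torque [0.0042 0.0368 0.019 ]
finger_gap 0.0858
side 51.82083793983362 255.3041991672212 190.63640611136628
[[-0.8993 -0.3047  0.3138  0.2228]
 [-0.4372  0.6064 -0.6642  0.6325]
 [ 0.0121 -0.7345 -0.6785  0.7575]
 [ 0.      0.      0.      1.    ]]
top 51.53971697285651 252.41321716018285 195.72522774659876
[[ 0.0275 -0.9825  0.1844  0.3361]
 [-0.9994 -0.0231  0.0259 -0.0048]
 [-0.0212 -0.185  -0.9825  1.0343]
 [ 0.      0.      0.      1.    ]]
```

View pics/side0.png

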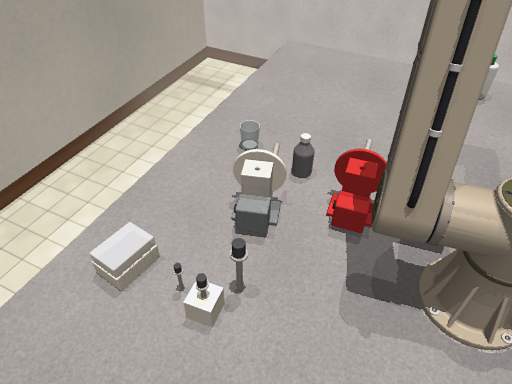

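View pics/top0.png

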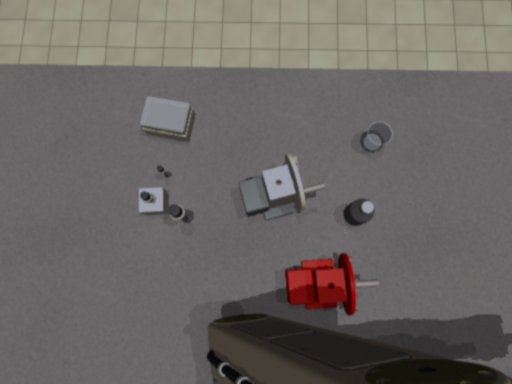

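The side view shows three pins: a small one at (178,268), one in the white stand at (201,282), and a large one at (239,245). It also shows two rotators, white and grey at (257,175) and red at (357,180). The pin in the stand fits by size and place, and the white and grey rotator fits by colour. I'll confirm both in an enlarged crop.

```bash
python3 - <<'E'
import cv2,numpy as np
s=cv2.imread("pics/side0.png");t=cv2.imread("pics/top0.png")
def crop(im,x0,y0,w,h,k): return cv2.resize(im[y0:y0+h,x0:x0+w],None,fx=k,fy=k,interpolation=cv2.INTER_CUBIC)
cv2.imwrite("pics/c_side.png",crop(s,155,115,150,112*2//2+100,3)[:600])
cv2.imwrite("pics/c_side2.png",crop(s,155,225,120,100,6))
cv2.imwrite("pics/c_top.png",crop(t,130,140,200,90,4))
E
```

```text
(no output)
```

View pics/c_side.png

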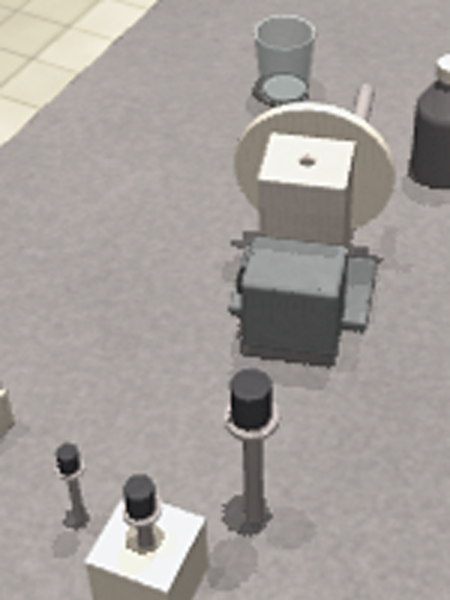

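View pics/c_side2.png

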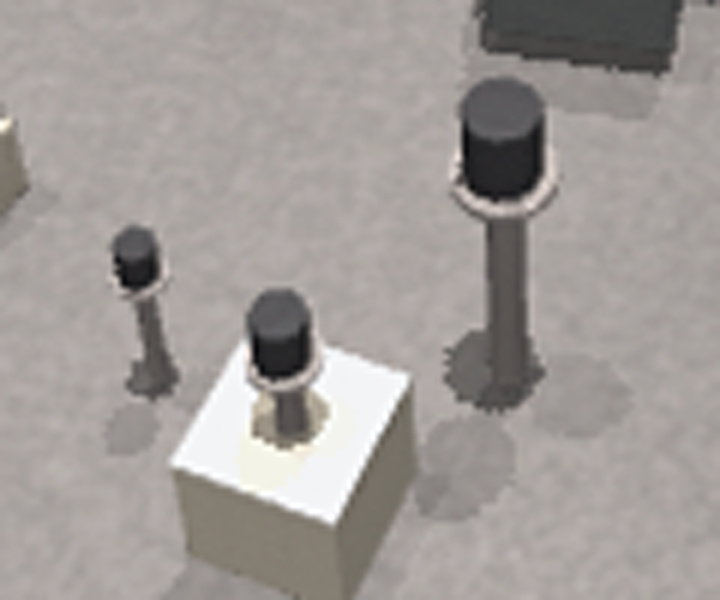

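View pics/c_top.png

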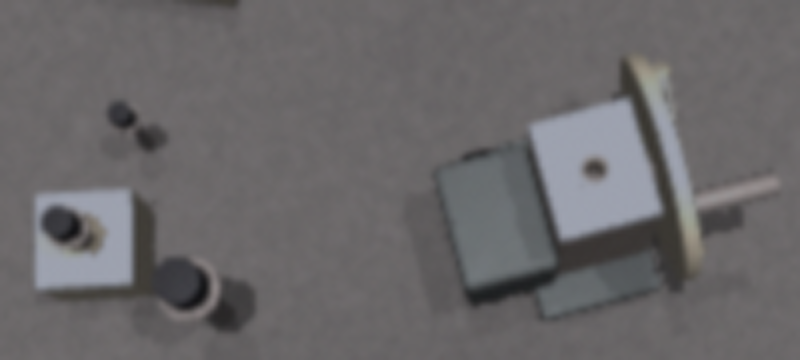

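The crops confirm that the middle-sized pin stands in the white block, and that the white and grey rotator is the one meant. Next I'll measure the stand, the pin, the bush and the handle in both views.

```bash
cat > h.py <<'E'
import numpy as np,cv2
from workcell import env
def cam(n,save=None):
    c=env.read_camera(n)
    if save: cv2.imwrite(f"pics/{save}.png",cv2.cvtColor(c["pixels"],cv2.COLOR_RGB2BGR))
    return c
def ray(c,u,v):
    f=c["pixels"].shape[0]/2/np.tan(np.radians(c["fov_y"]/2)); T=c["world_from_camera"]
    d=T[:3,:3]@np.array([(u-c["cx"])/f,(v-c["cy"])/f,1.]); return T[:3,3],d/np.linalg.norm(d)
def onz(c,u,v,z):
    o,d=ray(c,u,v); return o+d*(z-o[2])/d[2]
def tri(c1,p1,c2,p2):
    o1,d1=ray(c1,*p1);o2,d2=ray(c2,*p2)
    t=np.linalg.lstsq(np.stack([d1,-d2],1),o2-o1,rcond=None)[0]
    a=o1+t[0]*d1;b=o2+t[1]*d2; return (a+b)/2,np.linalg.norm(a-b)
def proj(c,p):
    T=c["world_from_camera"];f=c["pixels"].shape[0]/2/np.tan(np.radians(c["fov_y"]/2))
    q=T[:3,:3].T@(np.array(p)-T[:3,3]); return np.array([c["cx"]+f*q[0]/q[2],c["cy"]+f*q[1]/q[2]])
def blobs(mask,x0,y0,x1,y1,amin=8):
    m=np.zeros(mask.shape,np.uint8);m[y0:y1,x0:x1]=mask[y0:y1,x0:x1]
    n,l,s,ce=cv2.connectedComponentsWithStats(m,connectivity=4)
    return [(s[i],ce[i],(l==i).astype(np.uint8)) for i in range(1,n) if s[i][4]>=amin]
E
python3 - <<'E'
from h import *
S=cam("side");T=cam("top")
np.set_printoptions(precision=4,suppress=True)
gs=S["pixels"].max(2);gt=T["pixels"].max(2)
print("pin")
for nm,g,box in(("S",gs<75,(192,268,212,296)),("T",gt<62,(138,188,158,206))):
    for s,c,m in blobs(g,*box): print(nm,s,c)
print("bush")
for nm,g,box in(("S",gs<170,(250,166,265,175)),("T",gt<130,(272,175,286,190))):
    for s,c,m in blobs(g,*box,amin=2): print(nm,s,c)
print("tops")
for nm,C,g,box,z in(("S",S,gs>215,(236,150,280,190),.146),("T",T,gt>150,(258,160,300,205),.146),("Sst",S,gs>215,(180,275,226,315),.06),("Tst",T,gt>150,(134,184,168,216),.06)):
    for s,c,m in blobs(g.astype(np.uint8),*box,amin=40):
        cn=max(cv2.findContours(m,0,2)[0],key=cv2.contourArea)
        P=np.array([onz(C,*p[0],z)[:2] for p in cn],np.float32)
        r=cv2.minAreaRect(P*1000);print(nm,s,c,np.round(r[0],1),np.round(r[1],1),r[2])
E
```

```text
pin
S [197 279   9   9  63] [201.127  283.5556]
T [144 194   6   6  24] [146.875  196.9167]
bush
S [255 168   5   2  10] [257.  168.5]
T [276 180   6   5  27] [278.4074 181.9259]
tops
S [241 150  39  10  92] [262.8478 152.4565] [ 555.  -101.9] [97.3 35.2] 14.375388145446777
S [241 159  32  19 434] [257.0991 168.1452] [537.3 -41.1] [69.9 59.6] 16.64798355102539
T [291 160   9  29  84] [295.9048 171.9167] [557.  -81.1] [68.2  8.3] 16.551881790161133
T [263 165  32  34 701] [278.3138 181.7603] [537.2 -39.7] [68.4 58.1] 16.83673858642578
Sst [184 282  39  30 551] [203.6679 297.0544] [504.4 274.8] [60.  60.1] 4.7399067878723145
Tst [139 188  24  24 371] [151.7305 200.1536] [504.5 275.7] [58. 58.] 4.596846580505371
```

```bash
python3 - <<'E'
from h import *
np.set_printoptions(precision=4,suppress=True)
S=cam("side");T=cam("top")
print("bush",tri(S,(257,168.5),T,(278.4,181.9)),onz(S,257,168.5,.146),onz(T,278.4,181.9,.146))
print("knob",tri(S,(201.1,283.6),T,(146.9,196.9)),onz(S,201.1,283.6,.113),onz(T,146.9,196.9,.118))
# expected from stand axis
for z in(.121,.109,.097): print(z,proj(S,[.5045,.2752,z]),proj(T,[.5045,.2752,z]))
# handle: rows for the predicted points with angle a short of top
th=np.radians(16.7);X=np.array([np.cos(th),np.sin(th),0]);Y=np.array([-np.sin(th),np.cos(th),0]);Z=np.array([0,0,1])
B=np.array([.5372,-.0402,.1])
for a in(-49,-45,-40,-35):
    for y in(-.047,-.072,-.097):
        r=np.radians(a);p=B+Y*y+.062*(np.sin(r)*X+np.cos(r)*Z);print(a,y,p,proj(S,p),proj(T,p))
s=cv2.cvtColor(S["pixels"],cv2.COLOR_RGB2BGR);t=cv2.cvtColor(T["pixels"],cv2.COLOR_RGB2BGR)
a=cv2.resize(s[130:210,225:305],None,fx=5,fy=5,interpolation=cv2.INTER_NEAREST);b=cv2.resize(t[145:225,260:340],None,fx=5,fy=5,interpolation=cv2.INTER_NEAREST)
cv2.imwrite("pics/hnd.png",np.hstack([a,b]))
E
```

```text
bush (array([ 0.5367, -0.0398,  0.1454]), np.float64(0.00045069831924129835)) [ 0.5366 -0.0391  0.146 ] [ 0.5363 -0.0398  0.146 ]
knob (array([0.5045, 0.2748, 0.0968]), np.float64(0.0027574505656913365)) [0.499  0.2837 0.113 ] [0.4994 0.268  0.118 ]
0.121 [200.6552 276.7103] [143.6777 194.4553]
0.109 [201.1616 280.3443] [145.1377 195.4028]
0.097 [201.6573 283.9018] [146.5618 196.327 ]
-49 -0.047 [ 0.5059 -0.0987  0.1407] [278.2727 160.1519] [303.9229 196.0079]
-49 -0.072 [ 0.5131 -0.1226  0.1407] [279.4275 154.1682] [314.4564 193.1571]
-49 -0.097 [ 0.5203 -0.1466  0.1407] [280.5416 148.3957] [324.9736 190.3107]
-45 -0.047 [ 0.5087 -0.0978  0.1438] [277.1686 159.0305] [303.701  194.5212]
-45 -0.072 [ 0.5159 -0.1218  0.1438] [278.3454 153.0562] [314.2645 191.6634]
-45 -0.097 [ 0.5231 -0.1457  0.1438] [279.4806 147.293 ] [324.8117 188.8101]
-40 -0.047 [ 0.5125 -0.0967  0.1475] [275.6587 157.7054] [303.3704 192.5519]
-40 -0.072 [ 0.5197 -0.1206  0.1475] [276.8651 151.7429] [313.9676 189.6866]
-40 -0.097 [ 0.5269 -0.1446  0.1475] [278.0287 145.9915] [324.5484 186.8258]
-35 -0.047 [ 0.5166 -0.0954  0.1508] [274.0156 156.4765] [302.9829 190.4748]
-35 -0.072 [ 0.5238 -0.1194  0.1508] [275.2538 150.5258] [313.6092 187.6034]
-35 -0.097 [ 0.531  -0.1433  0.1508] [276.448  144.7861] [324.219  184.7364]
```

View pics/hnd.png

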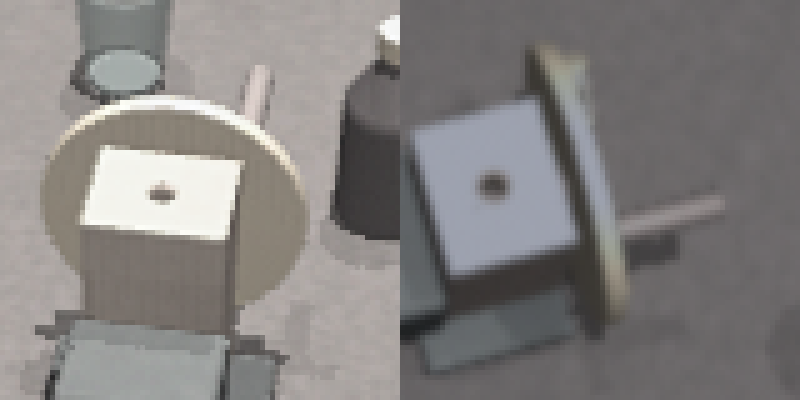

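```bash
cat >> h.py <<'E'
from scipy.spatial.transform import Rotation as R
def tool(world,p0=None):
    s=env.get_state();q=s["orientation"];r=R.from_quat([q[1],q[2],q[3],q[0]])
    p=np.array(s["tcp_pos"]) if p0 is None else np.array(p0)
    M=r.as_matrix();print("yaw_x",np.degrees(np.arctan2(M[1,0],M[0,0])),"tcp",np.round(p,4),"zaxis",np.round(M[:,2],3))
    return np.round(M.T@(np.array(world)-p)*100,2)
E
python3 - <<'E'
from h import *
np.set_printoptions(precision=4,suppress=True)
S=cam("side");T=cam("top")
print("big",tri(S,(239,242),T,(175.5,210.5)),"small",tri(S,(178,266),T,(160,168)))
print("bottle",onz(T,368,207,.13),onz(T,360,211,.0),"beaker",onz(T,375,140,.04))
print("red bush-ish",onz(T,330,285,.15),"red disc",onz(T,350,258,.15),onz(T,378,284,.15))
print(tool([.45,-.25,.28]))
E
```

```text
big (array([0.4643, 0.1905, 0.1543]), np.float64(0.0018863208574694005)) small (array([0.5788, 0.2515, 0.0817]), np.float64(0.0013294205164590845))
bottle [ 0.4858 -0.246   0.13  ] [ 0.4962 -0.2597  0.    ] beaker [ 0.6773 -0.2927  0.04  ]
red bush-ish [ 0.3096 -0.1546  0.15  ] red disc [ 0.3685 -0.1987  0.15  ] [ 0.3146 -0.2578  0.15  ]
yaw_x -74.54335300578477 tcp [ 0.1532 -0.5542  0.2312] zaxis [-0.  0. -1.]
[-21.41 -36.71  -4.88]
```

apply_moves(moves=[[[-2.1,-3.7,-1.5],-9,0.55],[[-4.3,-7.3,-3],-18,0.55],[[-6.4,-11,-4.9],-27,0.55],[[-8.6,-14.7,-4.9],-36,0.55],[[-10.7,-18.4,-4.9],-46,0.55],[[-12.8,-22,-4.9],-55,0.55],[[-15,-25.7,-4.9],-64,0.55],[[-17.1,-29.4,-4.9],-73,0.55],[[-19.3,-33,-4.9],-82,0.55],[[-21.4,-36.7,-4.9],-91.2,0.55]])

```text
clock: 1.65
tcp_pos: [0.4508, -0.2491, 0.2805]
orientation: [0.0, 0.989, 0.147, 0.0]
wrist_force: [0.4, -0.9, -0.6]
finger_gap: 0.0467
```

```bash
python3 - <<'E'
from h import *
s=env.get_state();print(s["clock"],s["finger_gap"],s["wrist_force"],s["joint_pos"])
print(tool([.5045,.2752,.20]))
E
```

```text
1.65 0.04673537460597819 [ 0.43846514 -0.86453381 -0.55253441] [-6.60622786e-01  1.85847756e-01 -1.30089019e-03  1.38301506e+00
 -1.27832578e-04  6.14153165e-01]
yaw_x 16.960720252603462 tcp [ 0.4508 -0.2491  0.2805] zaxis [ 0. -0. -1.]
[ 20.43 -48.58   8.03]
```

apply_moves(moves=[[[2.2,-5.4,0],0,0.55],[[4.5,-10.8,0],0,0.55],[[6.8,-16.2,0],0,0.55],[[9.1,-21.6,0],0,0.55],[[11.4,-27,0],0,0.55],[[13.6,-32.4,0],0,0.55],[[15.9,-37.8,0],0,0.55],[[18.2,-43.2,2],0,0.55],[[20.4,-48.6,5],0,0.55],[[20.4,-48.6,8],0,0.55]])

```text
clock: 2.9
tcp_pos: [0.5061, 0.2777, 0.1993]
orientation: [-0.0, 0.989, 0.147, 0.001]
wrist_force: [0.3, -0.9, 0.3]
finger_gap: 0.047
```

```bash
python3 - <<'E'
from h import *
s=env.get_state();print(s["clock"],s["finger_gap"],s["wrist_force"],s["joint_pos"])
print(tool([.5045,.2752,.10]))
S=cam("side","s1")
cv2.imwrite("pics/s1c.png",cv2.resize(cv2.cvtColor(S["pixels"][180:340,120:300],cv2.COLOR_RGB2BGR),None,fx=4,fy=3.7))
E
```

```text
2.9 0.046955408030465925 [ 0.32334998 -0.89340446  0.26567044] [ 3.62578912e-01  3.26929505e-01 -1.32735903e-02  1.22909035e+00
  5.38514024e-04  1.63758909e+00]
yaw_x 16.94729440174784 tcp [0.5061 0.2777 0.1993] zaxis [ 0.001  0.001 -1.   ]
[-0.25  0.2   9.93]
```

View pics/s1c.png

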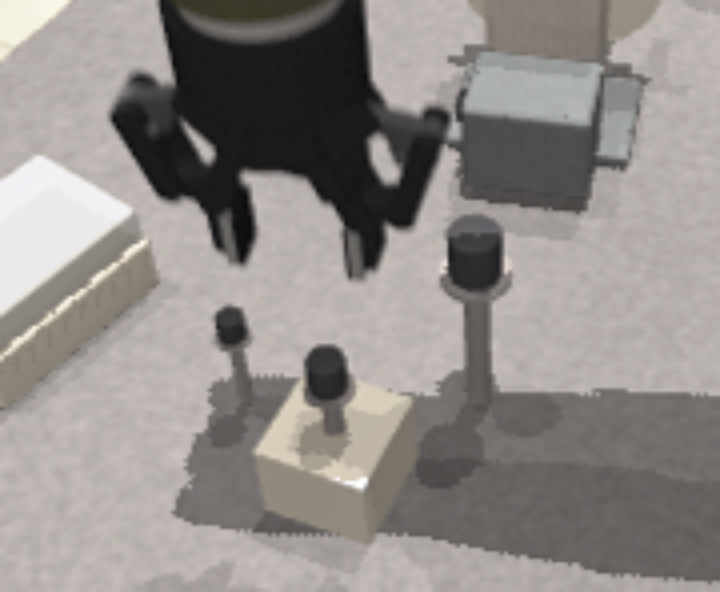

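```bash
python3 - <<'E'
from h import *
print(tool([.5045,.2752,.10])); print(np.round(env.get_state()["qvel"],3))
E
```

```text
yaw_x 16.873997277418326 tcp [0.5037 0.2756 0.1946] zaxis [-0.006 -0.002 -1.   ]
[0.12 0.06 9.46]
[-0.04  -0.012  0.008  0.106 -0.007 -0.014]
```

apply_moves(moves=[[[0,0,2],0,0.55],[[0,0,4],0,0.55],[[0,0,6],0,0.55],[[0.1,0.05,7],0,0.55],[[0.1,0.05,8],0,0.55],[[0.1,0.05,8],0,0.55],[[0.1,0.05,8],0,0.55],[[0.1,0.05,8],0,0.55],[[0.1,0.05,8],0,0.55],[[0.1,0.05,8],0,0.55]])

```text
clock: 4.2
tcp_pos: [0.5072, 0.2738, 0.1204]
orientation: [0.0, 0.989, 0.145, 0.0]
wrist_force: [0.6, 0.1, 0.2]
finger_gap: 0.0469
```

```bash
python3 - <<'E'
from h import *
print(tool([.5045,.2752,.0995])); print(np.round(env.get_state()["qvel"],3),env.get_state()["clock"])
E
```

```text
yaw_x 16.659244078628838 tcp [0.5072 0.2738 0.1204] zaxis [ 0. -0. -1.]
[-0.22 -0.22  2.09]
[ 0.     0.001 -0.002 -0.     0.001  0.002] 4.2
```

apply_moves(moves=[[[-0.2,-0.2,1],0,0.55],[[-0.2,-0.2,2.1],0,0.55],[[-0.2,-0.2,2.1],0,0.55],[[-0.2,-0.2,2.1],0,0.4],[[-0.2,-0.2,2.1],0,0.2],[[-0.2,-0.2,2.1],0,0.1],[[-0.2,-0.2,2.1],0,0],[[-0.2,-0.2,2.1],0,0],[[-0.2,-0.2,2.1],0,0],[[-0.2,-0.2,2.1],0,0]], squeeze=40)

```text
clock: 5.45
tcp_pos: [0.5049, 0.2751, 0.0996]
orientation: [-0.0, 0.989, 0.145, 0.0]
wrist_force: [-0.3, -0.9, 4.1]
finger_gap: 0.0184
```

```bash
python3 - <<'E'
from h import *
print(tool([.5368,-.0399,.0995])); s=env.get_state();print(np.round(s["qvel"],3),s["clock"],s["finger_gap"],s["wrist_force"],s["ft_torque"])
S=cam("side","s2");T=cam("top","t2")
cv2.imwrite("pics/s2c.png",cv2.resize(cv2.cvtColor(S["pixels"][220:340,140:280],cv2.COLOR_RGB2BGR),None,fx=5,fy=5))
E
```

```text
yaw_x 16.6589679771807 tcp [0.5049 0.2751 0.0996] zaxis [ 0.001  0.    -1.   ]
[-5.98 31.1   0.  ]
[ 0.001 -0.001 -0.002 -0.001 -0.001 -0.002] 5.45 0.018354084492141747 [-0.28245693 -0.89306835  4.14822228] [-0.02009068  0.0571248   0.03302326]
```

View pics/s2c.png

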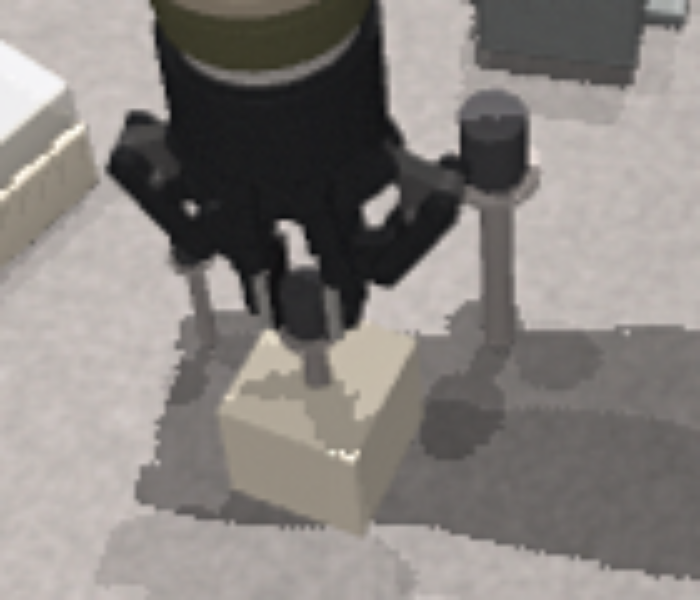

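apply_moves(moves=[[[0,0,-2],0,0],[[0,0,-5],0,0],[[0,0,-9],0,0],[[0,0,-13],0,0],[[0,0,-17],0,0],[[0,0,-19],0,0],[[0,0,-19],0,0],[[-1,5,-19],0,0],[[-2,10,-19],0,0],[[-3,15,-19],0,0]])

```text
clock: 6.8
tcp_pos: [0.5181, 0.1214, 0.2871]
orientation: [-0.0, 0.989, 0.145, -0.002]
wrist_force: [0.6, 0.3, -1.2]
finger_gap: 0.0188
```

apply_moves(moves=[[[-1,5,0],0,0],[[-2,10,0],0,0],[[-2.5,13,0],0,0],[[-3,15,0],0,0],[[-3,16,0],0,0],[[-3,16.1,0],0,0],[[-3,16.1,0],0,0],[[-3,16.1,0],0,0],[[-3,16.1,0],0,0],[[-3,16.1,0],0,0]])

```text
clock: 8.05
tcp_pos: [0.5364, -0.0397, 0.2894]
orientation: [0.0, 0.989, 0.145, 0.0]
wrist_force: [0.3, 0.6, -1.2]
finger_gap: 0.0183
```

```bash
python3 - <<'E'
from h import *
print(tool([.5368,-.0399,.25])); s=env.get_state();print(np.round(s["qvel"],3),s["clock"],s["finger_gap"],s["wrist_force"],s["ft_torque"])
S=cam("side","s3");T=cam("top","t3")
cv2.imwrite("pics/s3c.png",cv2.resize(cv2.cvtColor(S["pixels"][80:200,190:330],cv2.COLOR_RGB2BGR),None,fx=5,fy=5))
cv2.imwrite("pics/t3c.png",cv2.resize(cv2.cvtColor(T["pixels"][120:240,210:350],cv2.COLOR_RGB2BGR),None,fx=5,fy=5))
E
```

```text
yaw_x 16.688040092208137 tcp [ 0.5364 -0.0397  0.2894] zaxis [ 0. -0. -1.]
[0.04 0.03 3.94]
[-0.003 -0.    -0.001 -0.    -0.002 -0.001] 8.05 0.018269047103428922 [ 0.28193527  0.60429956 -1.23158046] [0.0001093  0.00841555 0.01209178]
```

View pics/s3c.png

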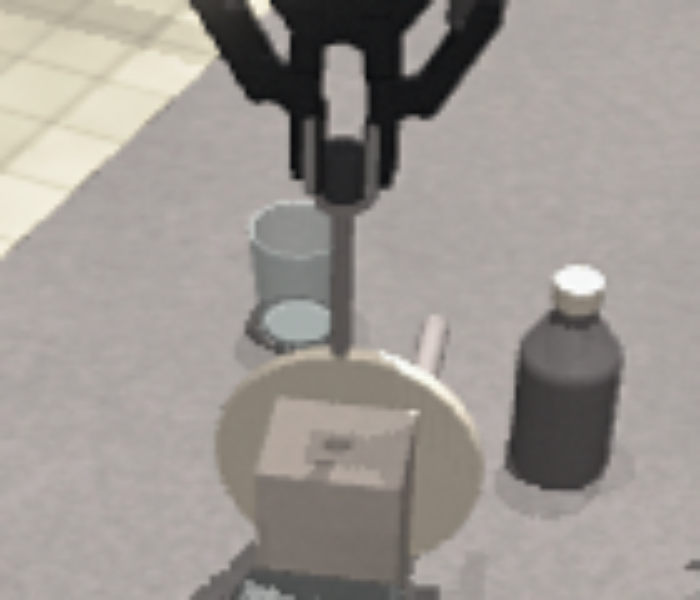

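View pics/t3c.png

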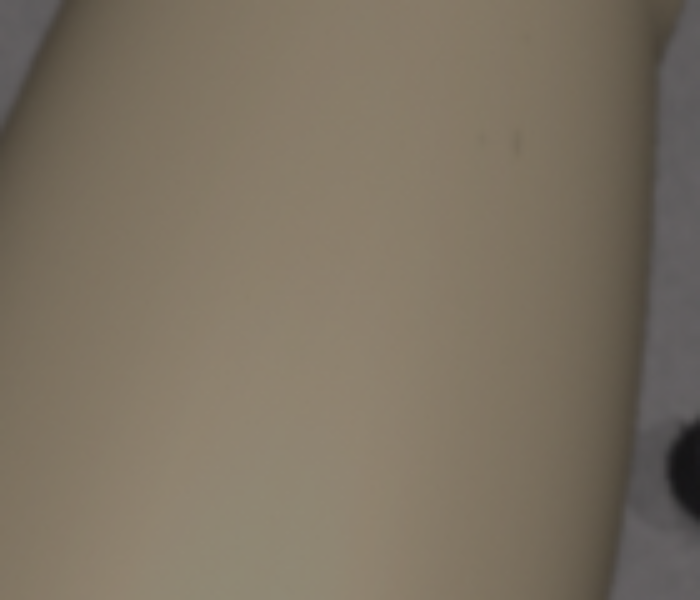

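```bash
python3 - <<'E'
from h import *
S=cam("side")
for z in(.20,.22,.25,.28): print(z,proj(S,[.5364,-.0397,z]))
print("bush",proj(S,[.5368,-.0399,.146]))
g=S["pixels"].astype(int).sum(2)
for v in range(122,152,3):
    r=g[v,248:270]; print(v,r)
E
```

```text
0.2 [257.53136284 150.51794082]
0.22 [257.6694471  143.53635814]
0.25 [257.884476   132.66443123]
0.28 [258.10958035 121.28308637]
bush [257.06545244 168.2879527 ]
122 [428 431 429 428 429 416 361 288 258 266 269 267 261 274 392 493 502 507
 498 493 485 483]
125 [430 430 431 431 422 425 422 407 297 240 258 238 297 512 499 493 492 490
 486 480 481 488]
128 [439 441 437 428 426 431 425 402 295 244 258 235 295 519 506 499 494 491
 489 490 497 499]
131 [444 475 473 459 420 377 380 363 273 248 252 253 347 523 514 516 517 514
 505 499 489 484]
134 [386 386 385 374 373 372 371 351 273 248 260 250 343 518 503 500 501 508
 514 513 505 499]
137 [386 389 385 383 378 371 369 351 276 252 258 250 340 510 499 500 505 505
 502 500 500 506]
140 [508 513 510 503 461 360 305 338 247 255 255 250 344 522 503 502 508 509
 503 499 505 508]
143 [511 512 511 511 511 510 517 501 291 247 256 264 365 469 476 521 524 518
 513 508 508 508]
146 [516 513 515 516 515 516 515 437 228 250 254 262 372 483 475 489 517 500
 508 517 518 517]
149 [263 358 350 376 439 446 456 477 302 248 250 278 447 504 491 501 505 510
 506 503 514 515]
```

apply_moves(moves=[[[0.06,0.03,1.5],0,0],[[0.06,0.03,3],0,0],[[0.06,0.03,4.5],0,0],[[0.06,0.03,5.0],0,0],[[0.06,0.03,5.2],0,0],[[0.06,0.03,5.4],0,0],[[0.06,0.03,5.6],0,0],[[0.06,0.03,5.8],0,0],[[0.06,0.03,6.0],0,0],[[0.06,0.03,6.0],0,0]])

```text
clock: 9.45
tcp_pos: [0.5369, -0.0402, 0.2291]
orientation: [-0.0, 0.989, 0.145, -0.0]
wrist_force: [-0.4, -0.6, -0.3]
finger_gap: 0.0184
```

```bash
python3 - <<'E'
from h import *
print(tool([.5368,-.0399,.2054])); s=env.get_state();print(s["clock"],s["finger_gap"],s["wrist_force"],s["ft_torque"])
S=cam("side","s4")
cv2.imwrite("pics/s4c.png",cv2.resize(cv2.cvtColor(S["pixels"][80:200,190:330],cv2.COLOR_RGB2BGR),None,fx=5,fy=5))
E
```

```text
yaw_x 16.65751110273464 tcp [ 0.5369 -0.0402  0.2291] zaxis [-0. -0. -1.]
[ 0.   -0.03  2.37]
9.45 0.01844931213380621 [-0.43886855 -0.56694709 -0.27471415] [ 0.02159428  0.02980749 -0.05974413]
```

View pics/s4c.png

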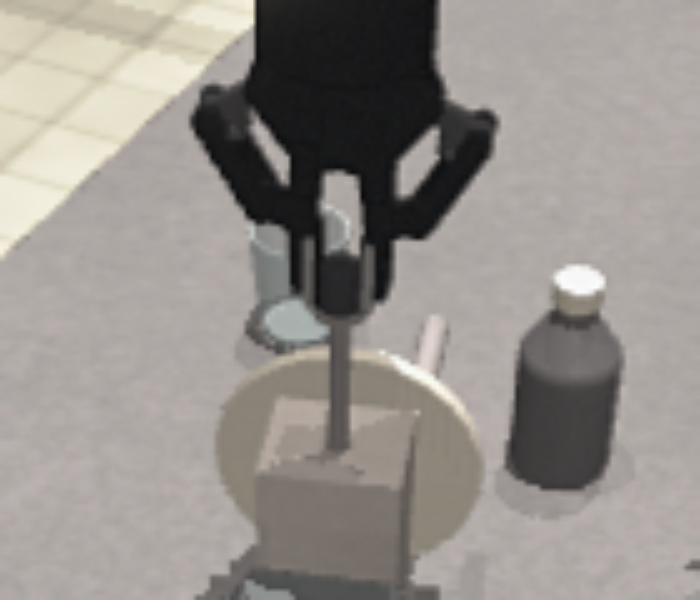

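apply_moves(moves=[[[0,0,0.6],0,0],[[0,0,1.2],0,0],[[0,0,1.7],0,0],[[0,0,2.1],0,0],[[0,0,2.25],0,0],[[0,0,2.25],0,0],[[0,0,2.25],0,0.5],[[0,0,2.25],0,0.55],[[0,0,2.25],0,0.55],[[0,0,2.25],0,0.55]])

```text
clock: 10.75
tcp_pos: [0.5371, -0.0402, 0.2069]
orientation: [0.0, 0.989, 0.145, 0.0]
wrist_force: [1.0, 0.9, -0.6]
finger_gap: 0.0469
```

```bash
python3 - <<'E'
from h import *
print(tool([.5368,-.0399,.2054])); s=env.get_state();print(s["clock"],s["finger_gap"],s["wrist_force"],s["ft_torque"])
S=cam("side","s5")
cv2.imwrite("pics/s5c.png",cv2.resize(cv2.cvtColor(S["pixels"][80:200,190:330],cv2.COLOR_RGB2BGR),None,fx=5,fy=5))
E
```

```text
yaw_x 16.65845412051911 tcp [ 0.5371 -0.0402  0.2069] zaxis [ 0. -0. -1.]
[-0.02 -0.04  0.15]
10.75 0.04694306337599259 [ 0.96220377  0.87891756 -0.61565164] [ 0.01138116 -0.01243857  0.01915964]
```

View pics/s5c.png

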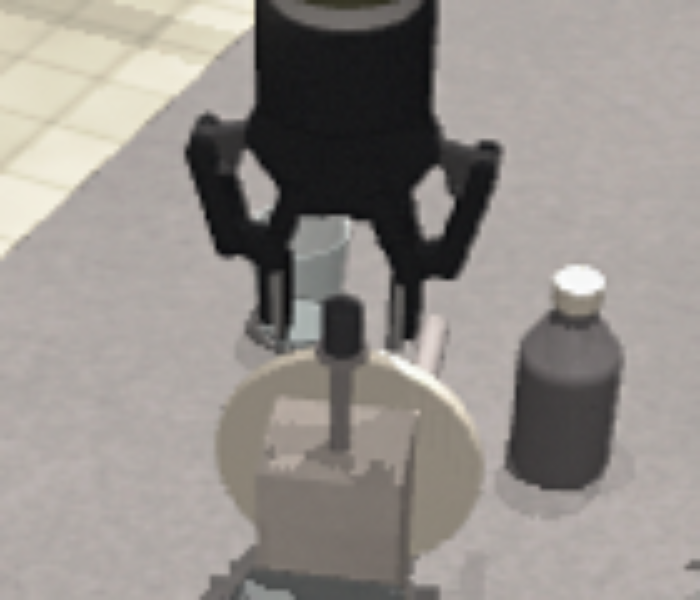

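apply_moves(moves=[[[0,0,-3],0,0.55],[[0,0,-7],0,0.55],[[0,0,-9.5],0,0.4],[[-2,2,-9.5],0,0],[[-5,5,-9.5],0,0],[[-7.5,7.6,-9],0,0],[[-7.5,7.6,-5],0,0],[[-7.5,7.6,0],0,0],[[-7.5,7.6,4],0,0],[[-7.5,7.6,5],0,0]])

```text
clock: 12.05
tcp_pos: [0.4851, -0.1337, 0.1544]
orientation: [-0.001, 0.989, 0.145, -0.002]
wrist_force: [-0.4, 0.0, -0.5]
finger_gap: 0.0003
```

```bash
cat >> h.py <<'E'
def bf(p):
    th=np.radians(16.7);X=np.array([np.cos(th),np.sin(th),0]);Y=np.array([-np.sin(th),np.cos(th),0])
    d=np.array(p)-np.array([.5368,-.0399,0]); return np.round(np.array([d@X,d@Y,d[2]])*1000,1)
def rep(save=None):
    s=env.get_state();f=s["wrist_force"];th=np.radians(16.7)
    print("t",round(s["clock"],2),"gap",round(s["finger_gap"],4),"bf",bf(s["tcp_pos"]),"Fblock",np.round([f[0]*np.cos(th)+f[1]*np.sin(th),-f[0]*np.sin(th)+f[1]*np.cos(th),f[2]],2))
    if save:
        S=cam("side",save);cv2.imwrite(f"pics/{save}c.png",cv2.resize(cv2.cvtColor(S["pixels"][80:200,190:330],cv2.COLOR_RGB2BGR),None,fx=5,fy=5))
E
python3 -c "
from h import *
rep('s6')"
```

```text
t 12.05 gap 0.0003 bf [-76.5 -75.  154.4] Fblock [-0.37  0.12 -0.48]
```

View pics/s6c.png

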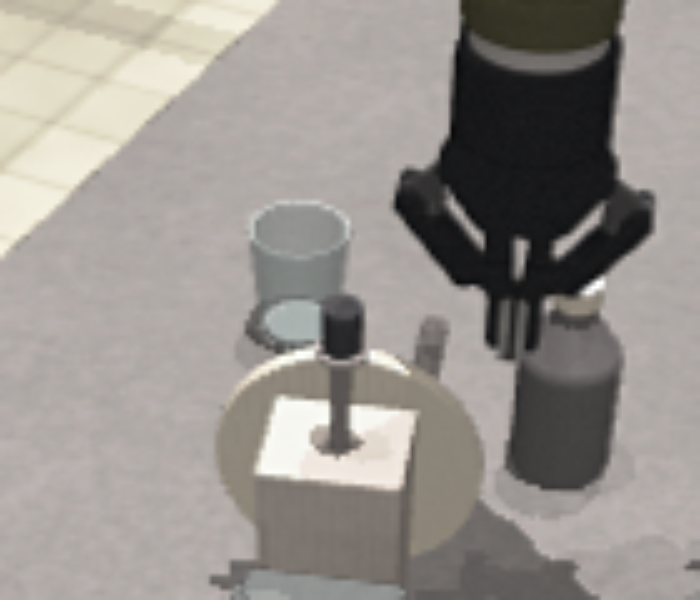

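apply_moves(moves=[[[0,0,1],0,0],[[0,0,2.0],0,0],[[0.5,0,2.0],0,0],[[0.8,0,2.0],0,0],[[1.1,0,2.0],0,0],[[1.3,0,2.0],0,0],[[1.5,0,2.0],0,0],[[1.7,0,2.0],0,0],[[1.9,0,1.9],0,0],[[2.1,0,1.7],0,0]])

```text
clock: 13.35
tcp_pos: [0.5064, -0.1284, 0.1395]
orientation: [-0.0, 0.989, 0.145, -0.001]
wrist_force: [-1.2, -0.0, -1.2]
finger_gap: 0.0
```

```bash
python3 -c "
from h import *
rep('s7')"
```

```text
t 13.35 gap 0.0 bf [-54.5 -76.1 139.5] Fblock [-1.11  0.33 -1.19]
```

View pics/s7c.png

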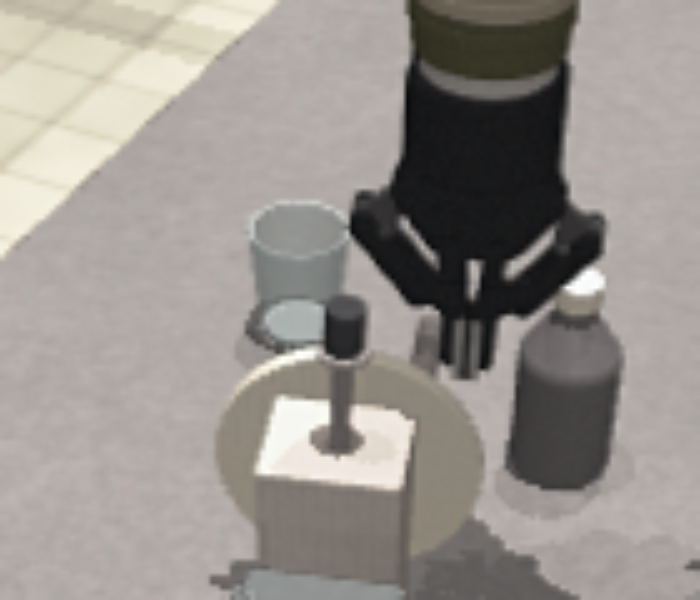

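apply_moves(moves=[[[0.3,0,-0.2],0,0],[[0.7,0,-0.4],0,0],[[1.1,0,-0.6],0,0],[[1.5,0,-0.8],0,0],[[1.9,0,-0.9],0,0],[[2.3,0,-1.0],0,0],[[2.7,0,-1.1],0,0],[[3.0,0,-1.2],0,0],[[3.3,0,-1.2],0,0],[[3.5,0,-1.2],0,0]])

```text
clock: 14.65
tcp_pos: [0.541, -0.1185, 0.1519]
orientation: [0.0, 0.989, 0.145, 0.0]
wrist_force: [-1.6, -1.2, 3.0]
finger_gap: 0.0001
```

```bash
python3 -c "
from h import *
rep('s8')"
```

```text
t 14.65 gap 0.0001 bf [-18.6 -76.4 151.9] Fblock [-1.86 -0.71  2.95]
```

View pics/s8c.png

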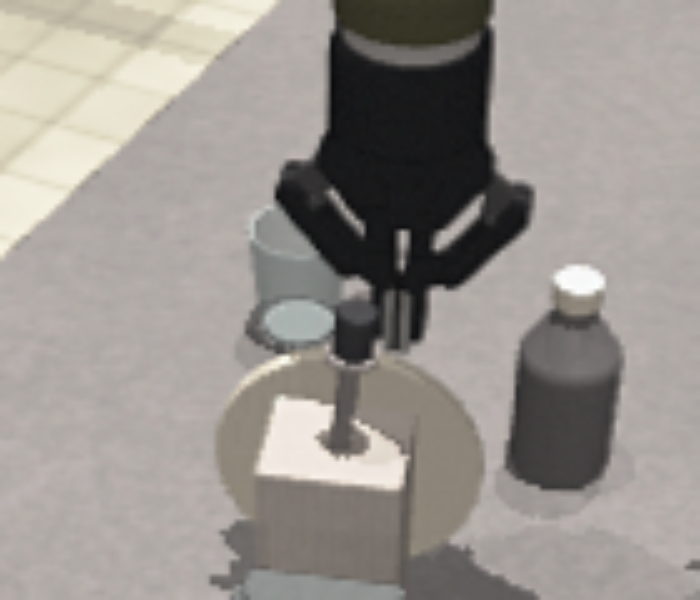

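apply_moves(moves=[[[0.1,0,0],0,0],[[0.2,0,0],0,0],[[0.3,0,0],0,0],[[0.4,0,0],0,0],[[0.5,0,0],0,0],[[0.6,0,0],0,0],[[0.6,0,0],0,0],[[0.6,0,0],0,0],[[0.6,0,0],0,0],[[0.6,0,0],0,0]])

```text
clock: 15.95
tcp_pos: [0.5463, -0.1167, 0.1517]
orientation: [-0.0, 0.989, 0.145, 0.0]
wrist_force: [-1.0, -0.4, -0.6]
finger_gap: -0.0003
```

```bash
python3 -c "
from h import *
rep('s9')
S=cam('side')
for a in(-4,0,4,8): print(a,proj(S,np.array([.5368,-.0399,.1])+(-.097)*np.array([-.287,.958,0])+.062*np.sin(np.radians(a))*np.array([.958,.287,0])+np.array([0,0,.062*np.cos(np.radians(a))])))"
```

```text
t 15.95 gap -0.0003 bf [-12.9 -76.3 151.7] Fblock [-1.05 -0.06 -0.59]
-4 [264.74013982 140.13169328]
0 [263.08280661 139.90960709]
4 [261.42404501 139.78386559]
8 [259.77292236 139.75499246]
```

View pics/s9c.png

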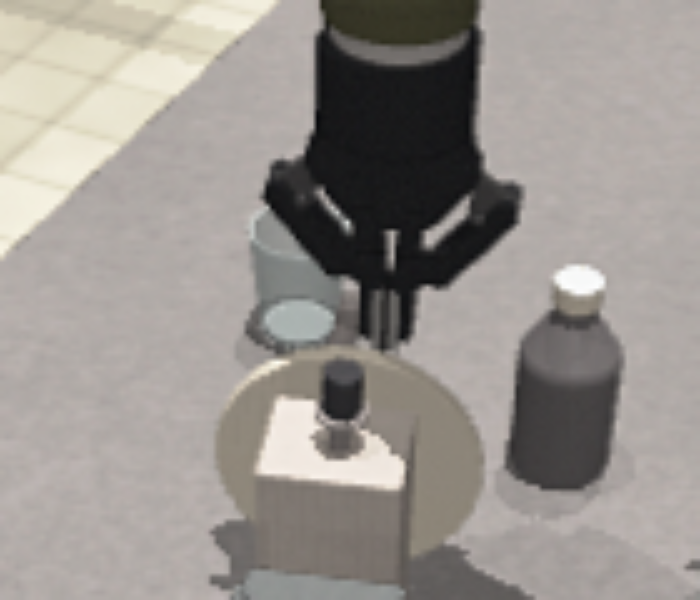

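```bash
python3 -c "
from h import *
S=cam('side')
for z in (.164,.167,.191): print(z,proj(S,[.5368,-.0399,z]))
P=S['pixels'].max(2)
for s,c,m in blobs(P<75,248,148,268,172): print(s,c)
print(tool([.5368,-.0399,.191]));rep()
cv2.imwrite('pics/s10c.png',cv2.resize(cv2.cvtColor(S['pixels'][130:190,225:295],cv2.COLOR_RGB2BGR),None,fx=9,fy=9,interpolation=0))"
```

```text
0.164 [257.1787087  162.48711706]
0.167 [257.19786913 161.50574548]
0.191 [257.35417368 153.50003355]
[254 155   9   9  57] [257.92982456 159.35087719]
yaw_x 16.663863467269067 tcp [ 0.5463 -0.1166  0.1517] zaxis [-0.  0. -1.]
[ 1.29 -7.62 -3.93]
t 16.1 gap -0.0004 bf [-12.9 -76.2 151.7] Fblock [-0.71  1.32 -0.83]
```

View pics/s10c.png

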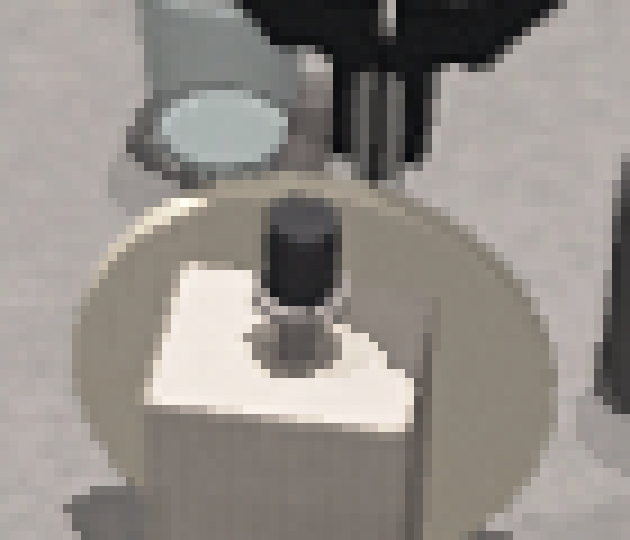

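Camera shows the pin has dropped: the knob top is at pixel (258,153), matching a height of 0.191 m, so the collar is 18 mm above the block. The force on the handle is only about 1 N. I'm stopping the turn here, backing the finger off and moving over the knob.

apply_moves(moves=[[[-0.7,0,0],0,0],[[-1.5,0,0],0,0],[[-1.5,0,-4],0,0],[[-1.5,0,-8],0,0],[[-1,-2,-9],0,0],[[0.5,-5,-9],0,0],[[1.3,-7.6,-8],0,0],[[1.3,-7.6,-6],0,0],[[1.3,-7.6,-5],0,0],[[1.3,-7.6,-5],0,0]])

```text
clock: 17.35
tcp_pos: [0.536, -0.0399, 0.2007]
orientation: [-0.0, 0.989, 0.145, -0.001]
wrist_force: [-0.1, 0.6, -0.0]
finger_gap: 0.0002
```

```bash
python3 -c "
from h import *
rep('s11');print(tool([.5368,-.0399,.1915]))"
```

```text
t 17.35 gap 0.0002 bf [-7.000e-01  2.000e-01  2.007e+02] Fblock [ 0.08  0.62 -0.05]
yaw_x 16.639870597593905 tcp [ 0.5366 -0.0402  0.2015] zaxis [-0.001  0.    -1.   ]
[ 0.03 -0.02  1.  ]
```

View pics/s11c.png

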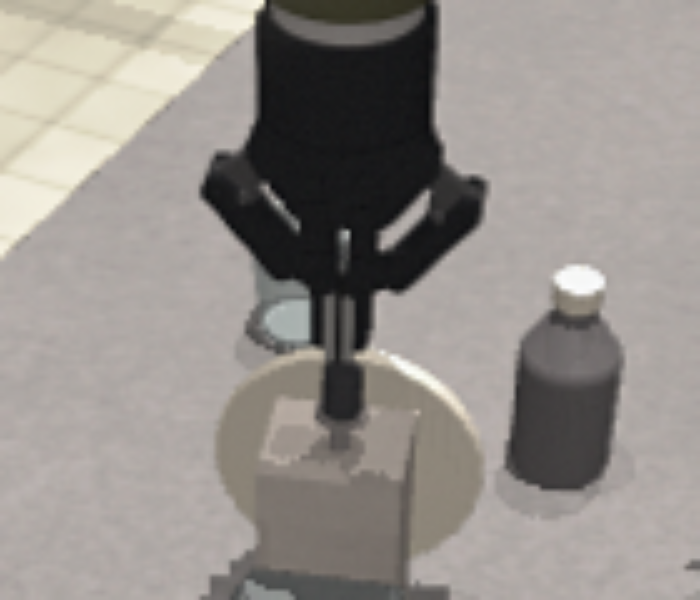

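apply_moves(moves=[[[0,0,0.5],0,0],[[0,0,0.8],0,0],[[0,0,1.0],0,0],[[0,0,1.1],0,0],[[0,0,1.2],0,0],[[0,0,1.3],0,0],[[0,0,1.4],0,0],[[0,0,1.5],0,0],[[0,0,1.6],0,0],[[0,0,1.7],0,0]])

```text
clock: 18.65
tcp_pos: [0.5373, -0.0402, 0.1851]
orientation: [0.0, 0.989, 0.145, 0.0]
wrist_force: [0.5, -0.1, 4.2]
finger_gap: 0.0001
```

```bash
python3 -c "
from h import *
rep('s12');print(tool([.5368,-.0399,.173]))"
```

```text
t 18.65 gap 0.0001 bf [  0.4  -0.5 185.1] Fblock [ 0.45 -0.2   4.19]
yaw_x 16.657684437974357 tcp [ 0.5372 -0.0402  0.1849] zaxis [ 0.001 -0.    -1.   ]
[-0.03 -0.04  1.19]
```

View pics/s12c.png

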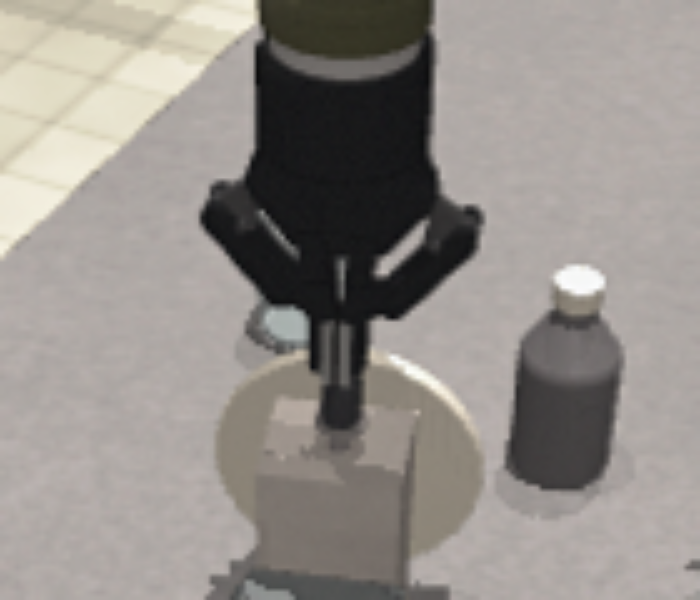

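apply_moves(moves=[[[0,0,0.1],0,0],[[0,0,0.25],0,0],[[0,0,0.4],0,0],[[0,0,0.55],0,0],[[0,0,0.7],0,0],[[0,0,0.85],0,0],[[0,0,1.0],0,0],[[0,0,1.1],0,0],[[0,0,1.15],0,0],[[0,0,1.15],0,0]])

```text
clock: 19.95
tcp_pos: [0.5375, -0.0402, 0.1735]
orientation: [0.0, 0.989, 0.145, 0.001]
wrist_force: [0.9, -0.2, 5.2]
finger_gap: 0.0002
```

```bash
python3 -c "
from h import *
rep('s13');print(tool([.5368,-.0399,.173]))"
```

```text
t 19.95 gap 0.0002 bf [  0.6  -0.5 173.5] Fblock [ 0.84 -0.48  5.23]
yaw_x 16.6617580992568 tcp [ 0.5375 -0.0402  0.1735] zaxis [ 0.001 -0.    -1.   ]
[-0.06 -0.05  0.05]
```

View pics/s13c.png

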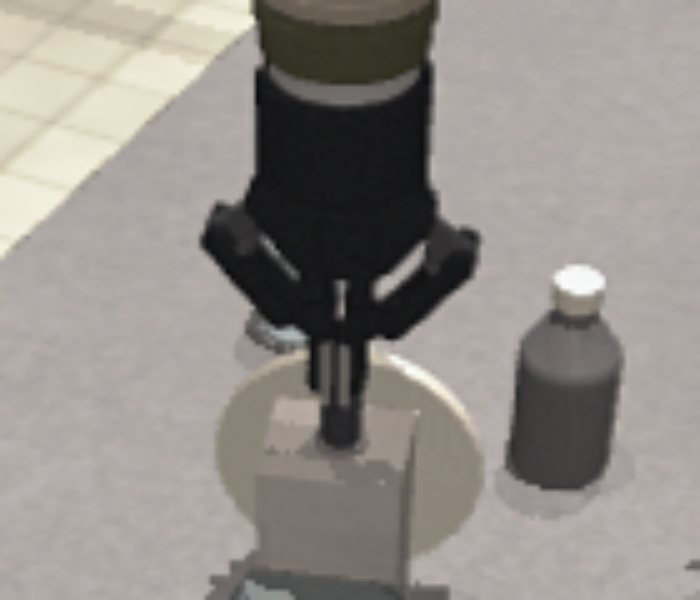

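Force is still only about 5 N, so the collar may not be seated. I'll push in small steps until the force rises clearly.

apply_moves(moves=[[[0,0,0.03],0,0],[[0,0,0.06],0,0],[[0,0,0.09],0,0],[[0,0,0.12],0,0],[[0,0,0.15],0,0],[[0,0,0.15],0,0],[[0,0,0.15],0,0],[[0,0,0.15],0,0],[[0,0,0.15],0,0],[[0,0,0.15],0,0]])

```text
clock: 21.25
tcp_pos: [0.5377, -0.0403, 0.1733]
orientation: [0.0, 0.989, 0.145, 0.001]
wrist_force: [-1.2, 0.7, 11.9]
finger_gap: 0.0003
```

```bash
python3 -c "
from h import *
rep('s14')"
```

```text
t 21.25 gap 0.0003 bf [  0.8  -0.6 173.3] Fblock [-0.91  1.03 11.91]
```

apply_moves(moves=[[[0,0,0.05],0,0],[[0,0,0.1],0,0],[[0,0,0.15],0,0],[[0,0,0.2],0,0],[[0,0,0.25],0,0],[[0,0,0.25],0,0],[[0,0,0.25],0,0],[[0,0,0.25],0,0],[[0,0,0.25],0,0],[[0,0,0.25],0,0]])

```text
clock: 22.55
tcp_pos: [0.5382, -0.0402, 0.173]
orientation: [0.001, 0.989, 0.145, 0.002]
wrist_force: [-4.1, 2.4, 23.7]
finger_gap: 0.0001
```

```bash
python3 -c "
from h import *
rep('s15')"
```

```text
t 22.55 gap 0.0001 bf [  1.3  -0.7 173. ] Fblock [-3.28  3.46 23.65]
```

The force rose to 24 N with the tip stopped at 173.0 mm, which is exactly where the knob top should be when the pin is home. I'll retreat straight up and then aside, and look.

apply_moves(moves=[[[0,0,-0.4],0,0],[[0,0,-1],0,0],[[0,0,-3],0,0],[[0,0,-6],0,0],[[0,0,-10],0,0],[[-3,-4,-12],0,0],[[-6,-8,-12],0,0],[[-9,-12,-12],0,0],[[-12,-15,-12],0,0],[[-12,-15,-12],0,0]])

```text
clock: 23.85
tcp_pos: [0.3763, 0.0701, 0.2891]
orientation: [-0.0, 0.989, 0.146, -0.001]
wrist_force: [0.1, -0.4, 0.1]
finger_gap: 0.0001
```

```bash
python3 -c "
from h import *
rep('s16')
S=cam('side','s16f');T=cam('top','t16')
for z in (.146,.149,.173): print(z,proj(S,[.5368,-.0399,z]),proj(T,[.5368,-.0399,z]))
P=S['pixels'].max(2)
for s,c,m in blobs(P<75,248,148,268,175): print(s,c)
cv2.imwrite('pics/s17c.png',cv2.resize(cv2.cvtColor(S['pixels'][120:200,215:315],cv2.COLOR_RGB2BGR),None,fx=7,fy=7,interpolation=0))"
```

```text
t 23.85 gap 0.0001 bf [-122.1  151.5  289.1] Fblock [-0.02 -0.46  0.07]
0.146 [257.06545244 168.2879527 ] [278.43335311 181.69247995]
0.149 [257.08412794 167.33141814] [278.49009174 181.40322913]
0.173 [257.23643848 159.53027463] [278.95764805 179.01964912]
[253 161   8   9  53] [256.71698113 164.96226415]
```

View pics/s17c.png

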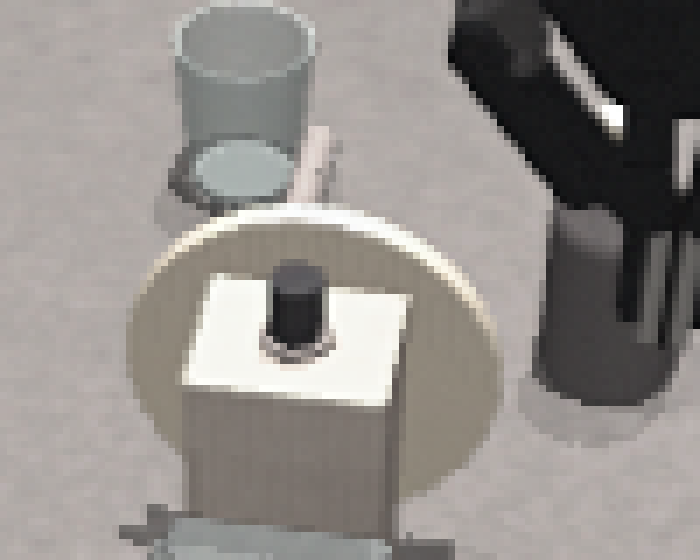

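View pics/t16.png

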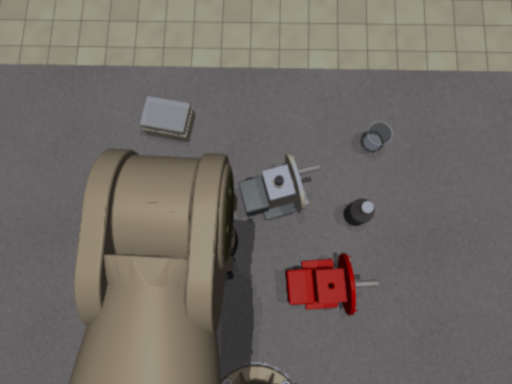

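View pics/s16f.png

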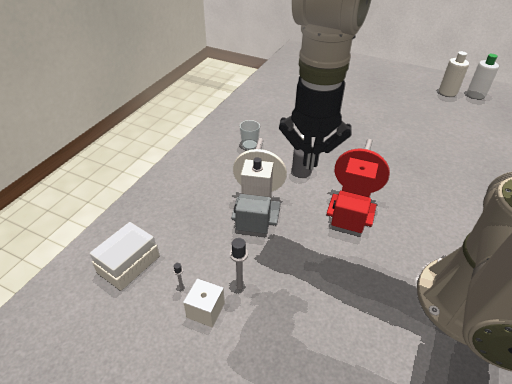

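```bash
python3 -c "
from workcell import env
print(env.hand_in(), env.get_state()['clock'])"
```

```text
the job is handed in; nothing more can be done
the job is handed in; nothing more can be done
```

The tube rotator is locked and the job is handed in. I put the middle-sized pin from the stand into the bush of the white and grey rotator. I then turned the disc slowly by its handle, top away from the robot, and stopped once the pin had dropped. Last, I pushed the pin home with shut fingers and drew back, at about 24 s of the 72 s allowed.

**Last checks:**
- **Drop:** the camera showed the collar about 18 mm above the block, with only about 1 N on the handle.
- **Fully home:** the fingertips stopped at 173.0 mm, where the knob top should be, while the force rose to 24 N. The final side view agrees to within half a pixel, with the collar on the block.
- **Other things:** the bottle, tip box and beaker look unmoved. The wrist force was about 0 N after I drew back.

**Not checked:** I saw the drop in the camera rather than feeling it, because the disc still had slack when I stopped. I did not push it against its stop to prove the lock, so as not to strain the pin. The push read 4 to 5 N on the way down, slightly under the 6 to 15 N stated.

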